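Fit ceramic sleeves on the mill carrier's spindles

TASK

Lift the overcap off the spray bottle on the round carrier and stand it open side down on the bench, then press the bottle's nozzle cap all the way down briefly and let it come back up, to wet the bare spindles. Then slide every white ceramic sleeve on the bench over a spindle of its own, fully home on its seat, and finally put the overcap back on the bottle. The sleeves chip easily: keep hold of each until it is all the way down, and never drop or ram it onto the carrier; leave the jars and the beaker alone.

Things in the scene. Friction and masses are not known exactly. Their poses are not given: they have to be found in the camera images.
- carrier: Fixed grey round plate, 230 mm in diameter, 15 mm thick. Origin at its centre at bench level, z up. On it, 80 mm from the centre: three upright steel spindles at +x, +y and -x, and a spray bottle at -y. Each spindle is 30 mm in diameter, its top 90 mm above the bench, the upper 8 mm tapered to 18 mm in diameter; round its foot a seat flange 56 mm in diameter
- seat_1 (a point): centre of the upper face of the seat flange at the foot of the spindle at +x of the carrier, on the spindle's axis, 25 mm above the bench; the spindle stands 65 mm above it. A sleeve that is home rests here
- seat_2 (a point): centre of the upper face of the seat flange at the foot of the spindle at +y of the carrier, on the spindle's axis, 25 mm above the bench; the spindle stands 65 mm above it. A sleeve that is home rests here
- seat_3 (a point): centre of the upper face of the seat flange at the foot of the spindle at -x of the carrier, on the spindle's axis, 25 mm above the bench; the spindle stands 65 mm above it. A sleeve that is home rests here
- bottle_shoulder (a point): centre of the flat shoulder (52 mm in diameter) of the white spray bottle, 80 mm above the bench; the overcap's rim rests on it, round the nozzle cap
- nozzle (a joint): travel of the spray bottle's nozzle cap, m: 0 is up, 0.008 fully down; sprung, about 1.5 N to start and 7.5 N fully down, returns by itself
- nozzle_top (a point): centre of the flat top of the grey nozzle cap (28 mm in diameter, 20 mm high), on the bottle's axis, 110 mm above the bench when up; moves with the cap, which is pressed straight down. Under the overcap at the start
- overcap: white plastic overcap of the bottle, a blind cylinder 47 mm in diameter and 45 mm high with a bore of 37 mm, 37 mm deep, open below; about 0.05 kg. Origin at the centre of its open lower rim, z up towards its closed top. At the start it sits loose on the bottle's shoulder over the nozzle cap, which it does not touch
- sleeve_1: white ceramic sleeve (thick ring), outside diameter 60 mm, bore 34 mm, height 45 mm, about 0.2 kg, standing upright on the bench; origin at the centre of its underside, z up along its axis. Two or three of the three sleeves, all alike, are present
- sleeve_2: white ceramic sleeve (thick ring), outside diameter 60 mm, bore 34 mm, height 45 mm, about 0.2 kg, standing upright on the bench; origin at the centre of its underside, z up along its axis. Two or three of the three sleeves, all alike, are present
- sleeve_3: white ceramic sleeve (thick ring), outside diameter 60 mm, bore 34 mm, height 45 mm, about 0.2 kg, standing upright on the bench; origin at the centre of its underside, z up along its axis. Two or three of the three sleeves, all alike, are present
- tester (a point): middle of a black bench device (fixed furniture, keep clear), which fills about +-85 mm along world x and +-75 mm along world y round this point, up to 125 mm high; bench level. The bench top reaches from x = 0.35 m to 0.72 m and from y = -0.17 m to 0.47 m; a pen lies along its left edge and a marker at its back right
- jar_a: bystander: sample jar with red cap, 54 mm in diameter, 70 mm high, at the back of the bench; origin under its centre
- jar_b: bystander: sample jar with green cap, 54 mm in diameter, 70 mm high, at the back of the bench; origin under its centre
- jar_c: bystander: sample jar with red cap, 54 mm in diameter, 70 mm high, at the back of the bench; origin under its centre
- beaker: bystander: glass beaker 73 mm in diameter, 87 mm high, at the back of the bench; origin under its centre

How it is judged:
On the way, in this order (a step that is already met when the one before it is completed fails the run):
1. the overcap stands open side down on the bench, released (height (world z) of overcap below 0.006 m and angle between overcap's own z axis and vertical below 0.1 rad and contact force between the fingers and overcap below 0.1 N and linear speed of overcap below 0.02 m/s), for 0.2 s.
2. the nozzle cap is pressed down (at least 6.5 of its 8 mm) (value of joint nozzle above 0.0065 m), for 0.05 s.
3. the nozzle cap is up again (value of joint nozzle below 0.0015 m), for 0.1 s.
4. every sleeve is on a spindle, home and at rest (((horizontal distance between sleeve_1 and seat_1 below 0.005 m and z of sleeve_1 in the frame of seat_1 below 0.004 m) or (horizontal distance between sleeve_1 and seat_2 below 0.005 m and z of sleeve_1 in the frame of seat_2 below 0.004 m) or (horizontal distance between sleeve_1 and seat_3 below 0.005 m and z of sleeve_1 in the frame of seat_3 below 0.004 m)) and angle between each of sleeve_1, sleeve_2, sleeve_3's own z axis and vertical below 0.05 rad and linear speed of each of sleeve_1, sleeve_2, sleeve_3 below 0.02 m/s and ((horizontal distance between sleeve_2 and seat_1 below 0.005 m and z of sleeve_2 in the frame of seat_1 below 0.004 m) or (horizontal distance between sleeve_2 and seat_2 below 0.005 m and z of sleeve_2 in the frame of seat_2 below 0.004 m) or (horizontal distance between sleeve_2 and seat_3 below 0.005 m and z of sleeve_2 in the frame of seat_3 below 0.004 m)) and ((horizontal distance between sleeve_3 and seat_1 below 0.005 m and z of sleeve_3 in the frame of seat_1 below 0.004 m) or (horizontal distance between sleeve_3 and seat_2 below 0.005 m and z of sleeve_3 in the frame of seat_2 below 0.004 m) or (horizontal distance between sleeve_3 and seat_3 below 0.005 m and z of sleeve_3 in the frame of seat_3 below 0.004 m))), for 0.2 s.
At the end, for the whole second after the job is handed in: Every sleeve present is on a spindle, upright within 0.05 rad, within 5 mm of its axis, underside at most 4 mm above the seat; the overcap is back on the bottle's shoulder (within 6 mm of the axis, at most 4 mm above it, tilt under 0.07 rad); nozzle cap up; all at rest (all of step 4 and horizontal distance between overcap and bottle_shoulder below 0.006 m and z of overcap in the frame of bottle_shoulder below 0.004 m and angle between overcap's own z axis and vertical below 0.07 rad and linear speed of overcap below 0.02 m/s and value of joint nozzle below 0.0015 m); the robot touches nothing.
It fails at once if a sleeve is dropped or rammed onto the carrier: more than 40 N between them (contact force between any of sleeve_1, sleeve_2, sleeve_3 and carrier above 40 N).
It fails at once if a sleeve falls down a spindle: faster than 0.4 m/s while 6 to 60 mm above the seat ((horizontal distance between sleeve_1 and seat_1 below 0.01 m and z of sleeve_1 in the frame of seat_1 between 0.006 and 0.06 m and linear speed of sleeve_1 above 0.4 m/s) or (horizontal distance between sleeve_1 and seat_2 below 0.01 m and z of sleeve_1 in the frame of seat_2 between 0.006 and 0.06 m and linear speed of sleeve_1 above 0.4 m/s) or (horizontal distance between sleeve_1 and seat_3 below 0.01 m and z of sleeve_1 in the frame of seat_3 between 0.006 and 0.06 m and linear speed of sleeve_1 above 0.4 m/s) or (horizontal distance between sleeve_2 and seat_1 below 0.01 m and z of sleeve_2 in the frame of seat_1 between 0.006 and 0.06 m and linear speed of sleeve_2 above 0.4 m/s) or (horizontal distance between sleeve_2 and seat_2 below 0.01 m and z of sleeve_2 in the frame of seat_2 between 0.006 and 0.06 m and linear speed of sleeve_2 above 0.4 m/s) or (horizontal distance between sleeve_2 and seat_3 below 0.01 m and z of sleeve_2 in the frame of seat_3 between 0.006 and 0.06 m and linear speed of sleeve_2 above 0.4 m/s) or (horizontal distance between sleeve_3 and seat_1 below 0.01 m and z of sleeve_3 in the frame of seat_1 between 0.006 and 0.06 m and linear speed of sleeve_3 above 0.4 m/s) or (horizontal distance between sleeve_3 and seat_2 below 0.01 m and z of sleeve_3 in the frame of seat_2 between 0.006 and 0.06 m and linear speed of sleeve_3 above 0.4 m/s) or (horizontal distance between sleeve_3 and seat_3 below 0.01 m and z of sleeve_3 in the frame of seat_3 between 0.006 and 0.06 m and linear speed of sleeve_3 above 0.4 m/s)).
It fails at once if a jar or the beaker is moved by more than 25 mm (distance of any of jar_a, jar_b, jar_c, beaker from where it was at the start of the episode above 0.025 m).
Of sleeve_1, sleeve_2, sleeve_3 only 2 to 3 are there at a start; the rules pass over those that are not, and their reading is None.
At some moment in a run one of sleeve_1, sleeve_2, sleeve_3 may be knocked a few centimetres aside while the robot is not near it.
It also fails if it takes over 210 s, if anything falls off the work surface, if the arm or the gripper's body presses on something with over 40 N, if the wrist force passes 120 N, or if a joint passes its speed limit or range.

ROBOT

A 6-joint arm with a two-finger parallel gripper is mounted at the origin on a cart in front of the work surface, level with it; the furniture and walls round the work are solid. World frame = base frame: x ahead of the robot, y to its left, z up, the work surface at z = 0. Lengths are in m, angles in rad, forces in N, time in s.
With the tool pointing down it reaches from about 0.3 to 0.85 m from the base axis. Payload 4.2 kg.
Tool frame: the origin (TCP) lies on the centre line of the jaws, within the pads' length; the fingertips stand 11 mm ahead of it and the grasp point (between the pads) lies 8 mm behind it (arm.finger_overhang is the distance from the TCP to the fingertips, in m); z points along the fingers, x is the direction in which the jaws open and shut, and the axes are right-handed (so a half turn about z gives the same grasp; the last joint's range is limited). The gripper opens to 91 mm and grips with 3 to 60 N. Pads are 32 mm wide; open, the fingers measure 118 mm over their backs; the gripper's body (76 mm by 178 mm) begins 60 mm behind the grasp point.
Start: joints at [-1.305, 0.32, 1.565, -0, 1.257, -0.02], TCP at [0.162, -0.552, 0.225] pointing down, gripper open.
Joint ranges: [-3.11, 3.11], [-0.84, 2.01], [0.21, 2.61], [-1.34, 4.49], [0.05, 2.63], [-2.56, 2.56]. Speed limits (rad/s): [2.57, 2.57, 3.14, 3.14, 3.14, 3.14].

INTERFACE

Orientations are given as a 3x3 rotation matrix whose columns are the frame's x, y, z axes.
In Python, from bench import arm gives the robot as it stands. The module is installed in compiled form; this text tells all that it offers.
- The arm moves only by the tool send_rows, never from a script. Its argument "motion" is a list that holds one entry, the list of rows, each a list of 5 numbers: the shift along the world's x, y, z in mm, then the turn about the world's z in degrees, then the opening in per cent of the stroke, from 0 (shut) to 100 (fully open). In form: [[[dx, dy, dz, spin, grip], ...]]. A call has exactly 10 rows; each row is the pose to reach, as a shift and turn from the pose commanded when the call began; what a row does not reach only later rows make up. A row lasts 1/10 s, in which the tool goes at most 50 mm and 8.59 degrees, less where a joint would pass 70% of its speed; a pose out of reach is approached as far as the arm can. A call with a gripper value outside its range is refused whole. The fingers move at their own pace and stop on an object; the grip force is fixed at half the most. Time passes only in rows, so rows that repeat a pose let the fingers close, or fill a call up. It gives the time, the measured TCP pose, the force and the opening at its end, in the units of the state.
- arm.observe(): the state, without advancing time (a new reading comes with each control period).
- arm.grab_frame(name): name is "scene" or "top"; returns the picture (480x640x3 uint8, red, green, blue); there is no depth.
- arm.calibration(name): a dict with "intrinsics" (3x3 intrinsics, pixels), "D" ([k1, k2, p1, p2, k3] as OpenCV has them; the pictures are not rectified), "origin" and "orientation" of the camera in the world. Camera axes: x right, y down, z forward; pixel columns grow to the right and rows downward; lengths in m; the calibration is good to about 2 mm. A picture is of the moment at which its call begins. calibration takes no time and is no camera call.
- arm.hand_in(): hands the job in, once; it reports no verdict.
Trained networks look in the newest picture that a camera, given by its name, has taken for a name from the list of things; names that differ only in an ending like _2 or _b are one class to them, and where a whole thing is asked for, a point or a joint stands for the part that bears it (a point fixed in the world has none). Each returns a list of dicts, best first, with "conf" (0 to 1); they miss things now and then, are a little off and sometimes report something else, mostly with a low value. They report only what shows in the picture. A call takes as long as a camera call.
- arm.find_in(camera, name): "extent" ([left, top, right, bottom] in pixels, round what is visible of it).
- arm.silhouettes(camera, name): "mask" (480x640 bool, what is visible of it) and "extent" ([left, top, right, bottom] in pixels, round what is visible of it).
The state is a dict: "time": time; "qpos": joint angles; "qvel": joint speeds; "tau": joint torques, N m; "ee_pos": TCP position; "ee_rot": TCP orientation; "contact_force": force on the tool from outside, world axes, zero at the start; "moment": the same for the moment, N m; "gripper_width": finger opening in m.
Only numpy, scipy, OpenCV 4.12 (cv2) and the standard library are available. Lean on these libraries where they do the work, as an engineer would, in place of code of your own. Each camera call takes 0.05 s, during which the arm holds its last target. There are 200 camera calls.

## Working session

There is one attempt and no reset: what is moved stays moved. The work goes in short steps, Python scripts to look and compute and a tool call to move; the robot and the scene stay as the last step left them, time stands still between calls to the robot, and variables do not carry over. Pictures are saved under pics/ and viewed, about 12 in all and at most 16, crops included, and the job is handed in when it is done.

Besides the shell and the picture viewer there is one more tool, called after ">>>" by a JSON object that holds its "fn" and its "kwargs", one argument or row to a line. send_rows: Moves the arm, as the interface text tells. Its arguments: {"type":"object","properties":{"motion":{"type":"array","items":{"type":"array","items":{"type":"array","items":{"type":"number"}}}}},"required":["motion"]}

```bash
mkdir -p pics; cat > h.py <<'E'
from bench import arm
import numpy as np, cv2
def cal(n):
    c=arm.calibration(n); return [np.array(c[k],float) for k in("intrinsics","D","origin","orientation")]
def ray(n,uv):
    K,D,o,R=cal(n); p=cv2.undistortPoints(np.array(uv,float).reshape(-1,1,2),K,D)[:,0]
    return o,(R@np.c_[p,np.ones(len(p))].T).T
def at(n,uv,z):
    o,d=ray(n,uv); return o+d*((z-o[2])/d[:,2])[:,None]
def proj(n,P):
    K,D,o,R=cal(n); return cv2.projectPoints((np.array(P,float).reshape(-1,3)-o)@R,np.zeros(3),np.zeros(3),K,D)[0][:,0]
def save(n,f,box=None,s=1):
    im=arm.grab_frame(n)[:,:,::-1]
    if box: im=im[box[1]:box[3],box[0]:box[2]]
    cv2.imwrite('pics/'+f,cv2.resize(im,None,fx=s,fy=s,interpolation=2))
E
python3 - <<'E'
from h import *
np.set_printoptions(precision=4,suppress=True)
for n in("scene","top"):
    save(n,n+'0.png'); print(n,*cal(n))
    for t in("sleeve_1","overcap","carrier","tester","beaker"):
        print(t,[(round(r["conf"],2),np.round(r["extent"])) for r in arm.find_in(n,t)])
s=arm.observe();print(s)
E
```

```text
scene [[604.4023   0.     323.8534]
 [  0.     604.4023 231.8746]
 [  0.       0.       1.    ]] [0.0214 0.     0.     0.     0.    ] [-0.2365  0.4483  1.1889] [[-0.3388 -0.7531  0.564 ]
 [-0.9409  0.2729 -0.2007]
 [-0.0027 -0.5987 -0.801 ]]
sleeve_1 [(0.89, array([245., 260., 272., 291.]))]
overcap [(0.97, array([393., 173., 410., 198.]))]
carrier [(0.94, array([357., 194., 455., 276.]))]Traceback (most recent call last):
  File "<stdin>", line 6, in <module>
ValueError: it knows: beaker, bottle_shoulder, carrier, jar, nozzle, nozzle_top, overcap, seat, sleeve
```

```bash
python3 - <<'E'
from h import *
np.set_printoptions(precision=4,suppress=True)
for n in("top",):
    save(n,n+'0.png'); print(n,*cal(n))
for n in("scene","top"):
    for t in("sleeve_1","overcap","carrier","seat","jar","beaker"):
        print(t,[(round(r["conf"],2),np.round(r["extent"])) for r in arm.find_in(n,t)])
s=arm.observe();print(s)
E
```

```text
top [[619.35     0.     319.7773]
 [  0.     619.35   241.3333]
 [  0.       0.       1.    ]] [-0.1396  0.      0.      0.      0.    ] [0.2969 0.1659 1.453 ] [[ 0.0158 -0.983   0.1831]
 [-0.9998 -0.0184 -0.0125]
 [ 0.0156 -0.1828 -0.983 ]]
sleeve_1 [(0.89, array([245., 260., 272., 291.]))]
overcap [(0.97, array([393., 173., 410., 198.]))]
carrier [(0.94, array([357., 194., 455., 276.]))]
seat [(0.59, array([357., 191., 453., 275.]))]
jar [(0.97, array([294., 182., 316., 215.])), (0.82, array([271., 190., 293., 226.])), (0.71, array([320., 172., 337., 211.])), (0.6, array([240., 229., 264., 257.]))]
beaker [(0.71, array([182., 203., 218., 248.]))]
sleeve_1 [(0.9, array([228., 241., 254., 272.])), (0.89, array([231., 205., 257., 236.]))]
overcap [(0.64, array([395., 212., 416., 234.]))]
carrier [(0.81, array([346., 217., 446., 309.]))]
seat [(0.82, array([347., 213., 442., 315.]))]
jar [(0.71, array([301., 174., 326., 204.])), (0.57, array([276., 178., 297., 206.])), (0.39, array([345., 216., 443., 313.]))]
beaker [(0.96, array([179., 163., 218., 204.]))]
{'time': 0.85, 'qpos': array([-1.305 ,  0.3196,  1.5645, -0.    ,  1.2574, -0.02  ]), 'qvel': array([ 0.0002, -0.0001, -0.0002, -0.0001,  0.0001,  0.0013]), 'tau': array([ -0.0005, -41.2328, -23.223 ,   0.0727,   0.0376,  -0.    ]), 'ee_pos': array([ 0.1621, -0.5517,  0.225 ]), 'ee_rot': array([[ 0.2819, -0.9594,  0.    ],
       [-0.9594, -0.2819, -0.0001],
       [ 0.0001,  0.    , -1.    ]]), 'contact_force': array([ 0.763 ,  0.5614, -0.661 ]), 'moment': array([-0.0377,  0.0243, -0.0219]), 'gripper_width': 0.09139965654364499}
```

View pics/scene0.png

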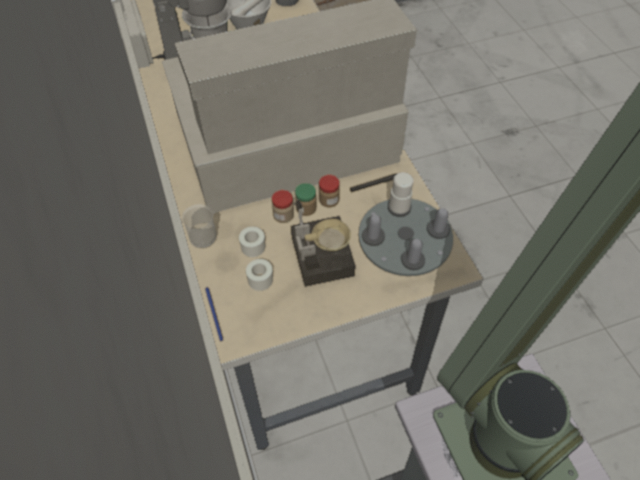

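View pics/top0.png

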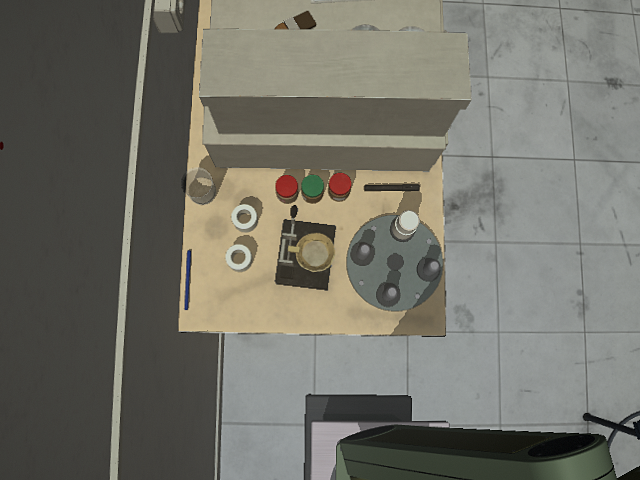

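Two sleeves show, at top-view pixels (244,217) and (239,257). The carrier is around (395,262), with the bottle at (405,222). I'll fit the poses next.

```bash
cat >> h.py <<'E'
from scipy.optimize import least_squares
def cyl(x,y,r,z0,z1,n=48):
    t=np.linspace(0,2*np.pi,n,endpoint=False); c=np.c_[x+r*np.cos(t),y+r*np.sin(t)]
    return np.r_[np.c_[c,np.full(n,z0)],np.c_[c,np.full(n,z1)]]
def hullc(uv):
    h=cv2.convexHull(np.float32(uv)); m=cv2.moments(h); return np.array([m["m10"]/m["m00"],m["m01"]/m["m00"]]),m["m00"]
def masks(n,t):
    out=[]
    for r in arm.silhouettes(n,t):
        p=np.argwhere(r["mask"])[:,::-1]
        if r["conf"]>.3 and len(p)>20:
            # hull of pixel squares
            q=np.concatenate([p+[a,b] for a in(-.5,.5) for b in(-.5,.5)]); out.append((r["conf"],)+hullc(q))
    return out
def fit(obs,r,z0,z1):
    f=lambda p:np.concatenate([hullc(proj(n,cyl(p[0],p[1],r,z0,z1)))[0]-c for n,c in obs])
    n,c=obs[0]; s=least_squares(f,at(n,[c],(z0+z1)/2)[0,:2],diff_step=1e-3,x_scale=.01)
    return s.x,s.fun,[hullc(proj(n,cyl(*s.x,r,z0,z1)))[1] for n,c in obs]
E
python3 - <<'E'
from h import *
np.set_printoptions(precision=4,suppress=True)
for t,r,z0,z1 in(("sleeve",.03,0,.045),("overcap",.0235,.08,.125),("jar",.027,0,.07),("beaker",.0365,0,.087)):
    for n in("top","scene"):
        for c,u,a in masks(n,t):
            x,_,A=fit([(n,u)],r,z0,z1); print(t,n,round(c,2),u,x,"area",a,A)
for n in("top","scene"):
    for c,u,a in masks(n,"carrier"): print("carrier",n,c,u,a,at(n,[u],.02))
save("top","tc.png",(335,195,455,325),5); save("scene","sc.png",(345,160,465,285),5)
E
```

```text
sleeve top 0.93 [244.529  217.9397] [0.6158 0.3265] area 627.0 [607.7121611256152]
sleeve top 0.62 [238.7022 258.0132] [0.5196 0.3364] area 611.5 [603.8624527426437]
sleeve scene 0.97 [259.0222 274.1667] [0.5214 0.3365] area 746.5 [738.9352235407569]
sleeve scene 0.59 [251.9423 241.0837] [0.6172 0.3263] area 711.0 [687.6832590462873]
overcap top 0.86 [407.7164 221.609 ] [ 0.5966 -0.0475] area 439.0 [444.6414097021334]
overcap scene 0.65 [401.816  184.7616] [ 0.5967 -0.0456] area 453.0 [482.226731835166]
overcap scene 0.57 [405.1189 234.9912] [0.4582 0.0086] area 6152.5 [537.6283286148682]
jar top 0.96 [338.9113 186.9025] [0.6921 0.1048] area 571.0 [575.167372549884]
jar top 0.9 [286.2399 189.1231] [0.6842 0.2291] area 578.0 [574.8942636593711]
jar top 0.88 [311.6428 188.3806] [0.6872 0.1692] area 569.5 [573.0315192274284]
jar scene 0.84 [282.3262 206.1861] [0.6843 0.2287] area 693.5 [689.8324946661014]
jar scene 0.62 [305.902 197.997] [0.6894 0.1657] area 609.0 [677.170312790433]
jar scene 0.42 [404.969  234.9995] [ 0.5011 -0.0181] area 6186.0 [736.5179237949196]
beaker top 0.79 [198.5711 185.4139] [0.6871 0.4356] area 1049.5 [1084.6041578288423]
beaker scene 0.79 [199.2775 225.1863] [0.6887 0.4337] area 1228.5 [1303.31341858604]
beaker scene 0.42 [405.2106 234.7878] [ 0.4957 -0.0152] area 6280.5 [1305.5765695027076]
carrier top 0.77 [394.3341 262.9781] 7687.0 [[ 0.5153 -0.0281  0.02  ]]
carrier scene 0.63 [405.287 233.892] 6472.0 [[ 0.5141 -0.0268  0.02  ]]
```

View pics/tc.png

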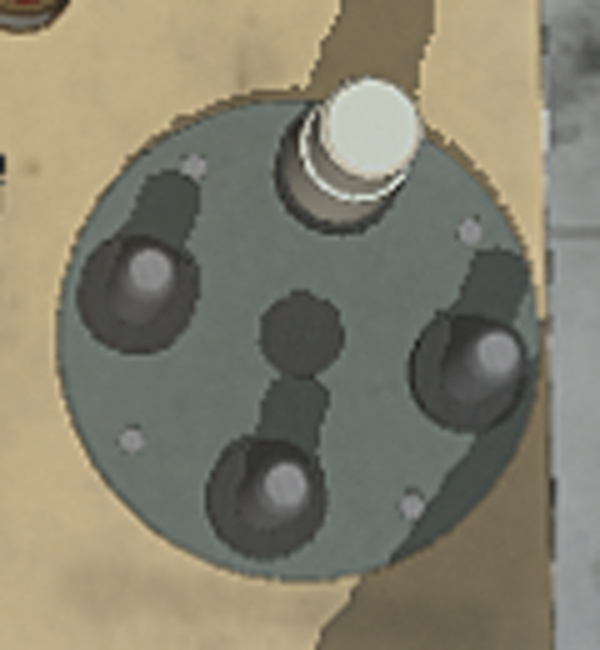

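View pics/sc.png

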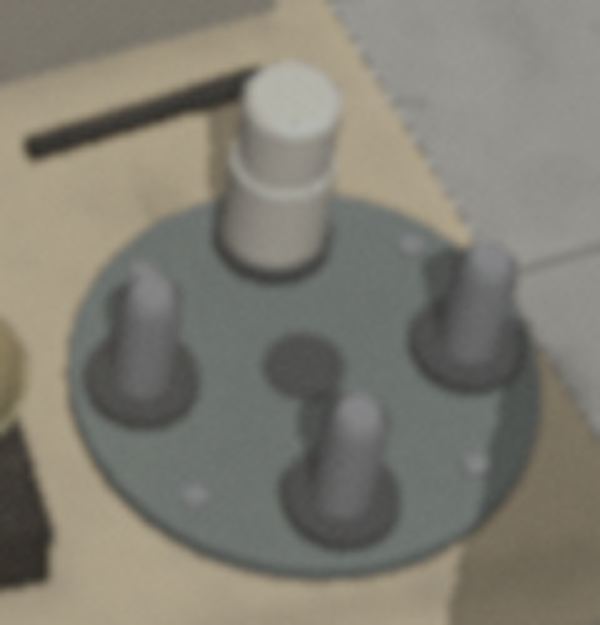

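The crops show three bare spindles and the capped bottle. I read the spindle tops off both crops and fit the carrier to them.

```bash
python3 - <<'E'
from h import *
np.set_printoptions(precision=4,suppress=True)
T=np.array([(499,352),(286,485),(152,270),(372,130)]);S=np.array([(492,255),(361,408),(149,280),(293,98)])
uv={"top":335*0+np.array([335,195])+(T+.5)/5-.5,"scene":np.array([345,160])+(S+.5)/5-.5}
z=[.09,.09,.09,.125]
for n in uv: print(n,np.array([at(n,[u],h)[0,:2] for u,h in zip(uv[n],z)]).tolist())
print(at("top",[np.array([335,195])+(np.array((302,334))+.5)/5-.5],.015))
# order around: bottle(-y) opp. spindle(+y)
def mod(p):  # tops: C,B,A,bottle ; bottle at -y, opposite B =+y ; 
    c,s=np.cos(p[2]),np.sin(p[2]); R=np.array([[c,-s],[s,c]])
    L=.08*np.array([(p[3],0),(0,1),(-p[3],0),(0,-1)]); return np.c_[(R@L.T).T+p[:2],z]
for ns in(["top"],["scene"],["top","scene"]):
  for sg in(1,-1):
    f=lambda p:np.concatenate([(proj(n,mod(np.r_[p,sg]))-uv[n]).ravel() for n in ns])
    r=min((least_squares(f,[.515,-.028,a],x_scale=[.01,.01,.1]) for a in(0,1.5,3.1,4.6)),key=lambda r:r.cost)
    if r.cost<100: print(ns,sg,r.x,r.fun.reshape(-1,2).tolist() ,"\n",mod(np.r_[r.x,sg]))
E
```

```text
top [[0.5015598783932544, -0.10904989809391583], [0.44040527581968625, -0.012736043268805453], [0.5360400894437883, 0.04714904532531873], [0.5943851480007141, -0.04708699593895274]]
scene [[0.5009857498561231, -0.10874664035408005], [0.4417579613398872, -0.014125505429276763], [0.5416916417644404, 0.046956965338712686], [0.5944728849560499, -0.04579301641160882]]
[[ 0.5199 -0.0304  0.015 ]]Traceback (most recent call last):
  File "<stdin>", line 15, in <module>
  File "<stdin>", line 15, in <genexpr>
    return func(*args, **kwargs)
    result = trf(vector_fun.fun, vector_fun.jac, x0, f0, J0, lb, ub, ftol, xtol,
                 gtol, max_nfev, x_scale, loss_function, tr_solver,
                 tr_options.copy(), verbose, callback=callback_wrapped)
    return trf_no_bounds(
        fun, jac, x0, f0, J0, ftol, xtol, gtol, max_nfev, x_scale,
        loss_function, tr_solver, tr_options, verbose, callback=callback)
    f_new = fun(x_new)
    self._update_fun()
    ~~~~~~~~~~~~~~~~^^
    self.f = self.fun_wrapped(xp_copy(self.x))
             ~~~~~~~~~~~~~~~~^^^^^^^^^^^^^^^^^
    return np.atleast_1d(self.fun(x))
                         ~~~~~~~~^^^
    return self.f(x, *self.args, **self.kwargs)
           ~~~~~~^^^^^^^^^^^^^^^^^^^^^^^^^^^^^^
  File "<stdin>", line 14, in <lambda>
  File "h.py", line 11, in proj
    K,D,o,R=cal(n); return cv2.projectPoints((np.array(P,float).reshape(-1,3)-o)@R,np.zeros(3),np.zeros(3),K,D)[0][:,0]
            ~~~^^^
  File "h.py", line 4, in cal
    c=arm.calibration(n); return [np.array(c[k],float) for k in("intrinsics","D","origin","orientation")]
ValueError: time passes only in moves, steps and waits
```

```bash
sed -i 's/^def cal(n)/import functools\n@functools.lru_cache\ndef cal(n)/' h.py; python3 - <<'E'
from h import *
np.set_printoptions(precision=3,suppress=True)
print(at("top",[(275,287),(328,291),(335,222),(280,219)],0.0),at("top",[(281,219),(335,222)],.06))
E
```

```text
[[0.456 0.251 0.   ]
 [0.449 0.126 0.   ]
 [0.615 0.112 0.   ]
 [0.62  0.244 0.   ]] [[0.607 0.238 0.06 ]
 [0.602 0.114 0.06 ]]
```

>>> {"fn": "send_rows", "kwargs": {
  "motion": [
    [[35,40,0,-4,100],[70,80,0,-8,100],[105,120,0,-12,100],[140,160,0,-16,100],[174,202,0,-16.4,100],[209,242,0,-16.4,100],[244,282,0,-16.4,100],[279,323,0,-16.4,100],[313,363,0,-16.4,100],[348,404,0,-16.4,100]]
  ]
}}

```text
time: 2.45
ee_pos: [0.4896, -0.1712, 0.2252]
ee_rot: [[-0.0, -1.0, 0.001], [-1.0, 0.0, -0.0], [0.0, -0.001, -1.0]]
contact_force: [0.6, -1.5, -0.5]
gripper_width: 0.0916
```

>>> {"fn": "send_rows", "kwargs": {
  "motion": [
    [[30,34,0,0,80],[60,67,0,0,80],[86.4,100.5,0,0,80],[86.4,100.5,0,0,80],[86.4,100.5,-30,0,80],[86.4,100.5,-55,0,80],[86.4,100.5,-75,0,80],[86.4,100.5,-75,0,80],[86.4,100.5,-75,0,80],[86.4,100.5,-75,0,80]]
  ]
}}

```text
time: 3.45
ee_pos: [0.5757, -0.0729, 0.1515]
ee_rot: [[-0.001, -1.0, 0.003], [-1.0, 0.001, -0.001], [0.001, -0.003, -1.0]]
contact_force: [1.3, 0.6, 0.3]
gripper_width: 0.073
```

```bash
python3 - <<'E'
from h import *
print(arm.observe()["ee_pos"]); 
for n in("top","scene"): print([(c,fit([(n,u)],.0235,.08,.125)[0],a) for c,u,a in masks(n,"overcap")])
save("scene","s1.png",(300,80,480,215),4)
E
```

```text
[ 0.57573863 -0.072916    0.15147189]
[(0.82, array([ 0.59640993, -0.04676955]), 440.5)]
[(0.88, array([ 0.59742073, -0.04649935]), 439.0), (0.44, array([0.46914737, 0.34345632]), 707.5)]
```

View pics/s1.png

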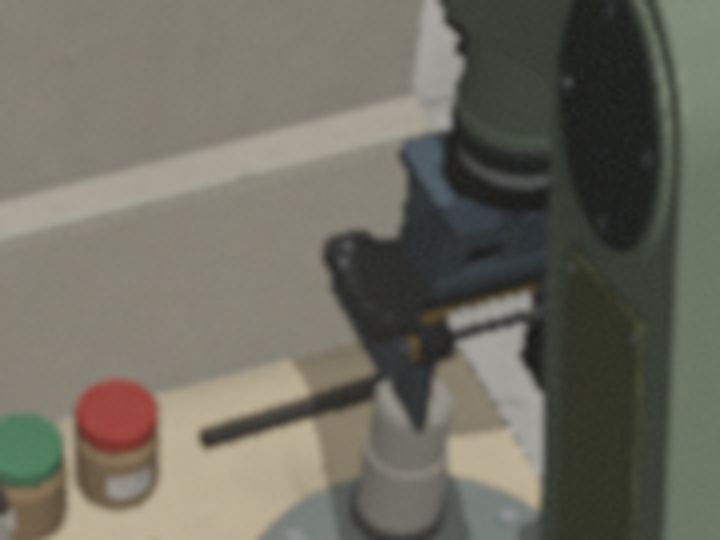

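>>> {"fn": "send_rows", "kwargs": {
  "motion": [
    [[10,13,0,0,80],[21,26,0,0,80],[21,26,0,0,80],[21,26,0,0,80],[21,26,-10,0,80],[21,26,-20,0,80],[21,26,-30,0,80],[21,26,-43.5,0,80],[21,26,-43.5,0,80],[21,26,-43.5,0,80]]
  ]
}}

```text
time: 4.6
ee_pos: [0.5957, -0.0466, 0.1058]
ee_rot: [[-0.001, -1.0, -0.001], [-1.0, 0.001, -0.0], [0.0, 0.001, -1.0]]
contact_force: [-0.5, 0.5, 0.4]
gripper_width: 0.0731
```

>>> {"fn": "send_rows", "kwargs": {
  "motion": [
    [[0,0,0,0,60],[0,0,0,0,50],[0,0,0,0,40],[0,0,0,0,30],[0,0,0,0,30],[0,0,0,0,30],[0,0,0,0,30],[0,0,0,0,30],[0,0,0,0,30],[0,0,0,0,30]]
  ]
}}

```text
time: 5.6
ee_pos: [0.5962, -0.0466, 0.1069]
ee_rot: [[-0.0, -1.0, 0.001], [-1.0, 0.0, -0.0], [0.0, -0.001, -1.0]]
contact_force: [-1.4, -0.9, 4.2]
gripper_width: 0.0466
```

>>> {"fn": "send_rows", "kwargs": {
  "motion": [
    [[0,0,8,0,30],[0,0,18,0,30],[0,0,30,0,30],[0,0,45,0,30],[0,0,60,0,30],[0,0,75,0,30],[0,0,90,0,30],[0,0,100,0,30],[0,0,100,0,30],[0,0,100,0,30]]
  ]
}}

```text
time: 6.6
ee_pos: [0.5957, -0.0464, 0.2064]
ee_rot: [[-0.0, -1.0, -0.0], [-1.0, 0.0, -0.0], [0.0, 0.0, -1.0]]
contact_force: [1.2, 0.2, -0.0]
gripper_width: 0.0461
```

>>> {"fn": "send_rows", "kwargs": {
  "motion": [
    [[-20,15,0,0,30],[-50,38,0,0,30],[-80,60,0,0,30],[-110,85,0,0,30],[-140,110,0,0,30],[-170,134,0,0,30],[-195,152,0,0,30],[-211,166,0,0,30],[-211,166,0,0,30],[-211,166,0,0,30]]
  ]
}}

```text
time: 7.6
ee_pos: [0.385, 0.1195, 0.2062]
ee_rot: [[0.001, -1.0, 0.0], [-1.0, -0.001, -0.001], [0.001, -0.0, -1.0]]
contact_force: [0.8, -0.3, -0.7]
gripper_width: 0.0462
```

>>> {"fn": "send_rows", "kwargs": {
  "motion": [
    [[0,0,-30,0,30],[0,0,-60,0,30],[0,0,-90,0,30],[0,0,-120,0,30],[0,0,-145,0,30],[0,0,-160,0,30],[0,0,-168,0,30],[0,0,-174,0,30],[0,0,-178,0,30],[0,0,-178,0,30]]
  ]
}}

```text
time: 8.6
ee_pos: [0.3853, 0.1194, 0.0284]
ee_rot: [[-0.001, -1.0, 0.0], [-1.0, 0.001, -0.0], [0.0, -0.0, -1.0]]
contact_force: [0.1, 0.0, -0.9]
gripper_width: 0.0459
```

>>> {"fn": "send_rows", "kwargs": {
  "motion": [
    [[0,0,-1,0,30],[0,0,-1,0,40],[0,0,-1,0,55],[0,0,-1,0,70],[0,0,-1,0,80],[0,0,-1,0,80],[0,0,-1,0,80],[0,0,10,0,80],[0,0,40,0,80],[0,0,70,0,80]]
  ]
}}

```text
time: 9.6
ee_pos: [0.3843, 0.1193, 0.0989]
ee_rot: [[-0.0, -1.0, -0.002], [-1.0, 0.0, -0.001], [0.001, 0.002, -1.0]]
contact_force: [0.7, 0.6, -0.5]
gripper_width: 0.0731
```

```bash
python3 - <<'E'
from h import *
for n in("top","scene"): print([(c,fit([(n,u)],.0235,0,.045),a) for c,u,a in masks(n,"overcap")])
for n in("top","scene"): print([(c,fit([(n,u)],.0135,.08,.11)[0],a) for c,u,a in masks(n,"nozzle")])
save("scene","s2.png",(200,120,480,330),2.85)
E
```

```text
[(0.82, (array([ 0.61420085, -0.05940494]), array([ 5.6893532e-07, -1.7921738e-07]), [396.18708118936047]), 440.5)]
[(0.77, (array([ 0.65502189, -0.08071211]), array([-9.58036935e-07,  5.83249943e-07]), [419.25911223050207]), 428.0)]
[]
[]
```

View pics/s2.png

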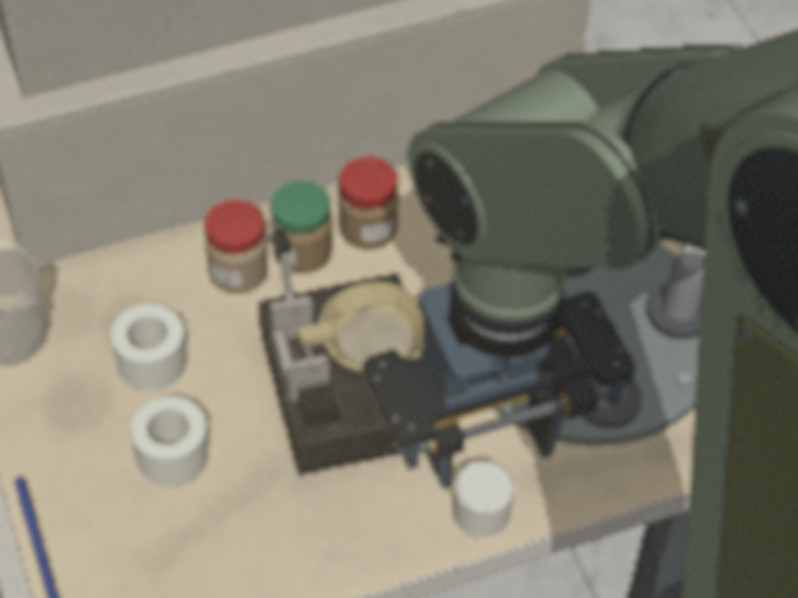

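The overcap stands upright on the bench and is released, at crop pixel (483,497). Next comes the nozzle.

>>> {"fn": "send_rows", "kwargs": {
  "motion": [
    [[0,0,35,0,60],[0,0,70,0,30],[20,-16,80,0,0],[56,-44,80,0,0],[92,-72,80,0,0],[128,-100,80,0,0],[164,-128,80,0,0],[195,-153,80,0,0],[212,-166.5,80,0,0],[212,-166.5,80,0,0]]
  ]
}}

```text
time: 10.85
ee_pos: [0.5982, -0.0488, 0.1757]
ee_rot: [[-0.003, -1.0, -0.003], [-1.0, 0.003, -0.0], [0.0, 0.003, -1.0]]
contact_force: [-1.3, -0.4, -0.4]
gripper_width: 0.0004
```

```bash
python3 - <<'E'
from h import *
np.set_printoptions(precision=4,suppress=True)
for n in("top","scene"):
  arm.grab_frame(n)
  for t,r,a,b in(("overcap",.0235,0,.045),("sleeve",.03,0,.045)): print(n,t,[(c,fit([(n,u)],r,a,b)[0],A) for c,u,A in masks(n,t)])
print(arm.observe()["ee_pos"])
save("scene","s3.png",(330,80,480,260),3.3)
E
```

```text
top overcap [(0.9, array([0.386 , 0.1216]), 363.0)]
top sleeve [(0.71, array([0.6151, 0.326 ]), 621.5), (0.65, array([0.6936, 0.44  ]), 1069.0), (0.55, array([0.5207, 0.3363]), 593.5)]
scene overcap [(0.75, array([0.3878, 0.1209]), 497.0)]
scene sleeve [(0.73, array([0.6175, 0.327 ]), 682.5), (0.56, array([0.5214, 0.3364]), 751.0), (0.52, array([ 0.5267, -0.0088]), 5212.5)]
[ 0.5959 -0.0461  0.1784]
```

View pics/s3.png

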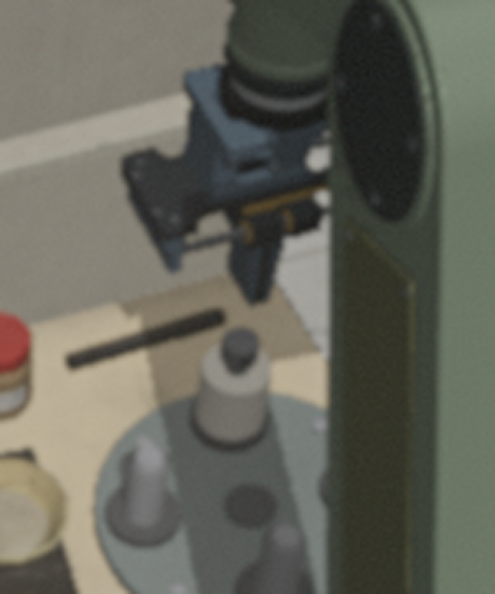

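The nozzle cap is bare and right under the closed fingers. Pressing it now, slowly.

>>> {"fn": "send_rows", "kwargs": {
  "motion": [
    [[0,-0.5,-20,0,0],[0,-0.5,-40,0,0],[0,-0.5,-52,0,0],[0,-0.5,-55,0,0],[0,-0.5,-58,0,0],[0,-0.5,-60,0,0],[0,-0.5,-62,0,0],[0,-0.5,-64,0,0],[0,-0.5,-64,0,0],[0,-0.5,-64,0,0]]
  ]
}}

```text
time: 12.2
ee_pos: [0.5971, -0.0473, 0.1154]
ee_rot: [[-0.001, -1.0, 0.001], [-1.0, 0.001, 0.0], [-0.0, -0.001, -1.0]]
contact_force: [-2.5, 1.8, 5.8]
gripper_width: 0.0002
```

>>> {"fn": "send_rows", "kwargs": {
  "motion": [
    [[0,0,-1,0,0],[0,0,-2,0,0],[0,0,-3,0,0],[0,0,-4,0,0],[0,0,-4,0,0],[0,0,-4,0,0],[0,0,-4,0,0],[0,0,-4,0,0],[0,0,-4,0,0],[0,0,-4,0,0]]
  ]
}}

```text
time: 13.2
ee_pos: [0.5971, -0.0473, 0.1132]
ee_rot: [[-0.001, -1.0, 0.002], [-1.0, 0.001, 0.0], [-0.0, -0.002, -1.0]]
contact_force: [-4.9, 1.9, 14.1]
gripper_width: 0.0005
```

>>> {"fn": "send_rows", "kwargs": {
  "motion": [
    [[0,0,10,0,0],[0,0,40,0,0],[0,0,75,0,0],[0,0,107,0,0],[-7,35,107,8,30],[-15,75,107,16,60],[-23,115,107,24,80],[-31,155,107,32,80],[-39,195,107,40,80],[-39,195,107,45,80]]
  ]
}}

```text
time: 14.2
ee_pos: [0.5573, 0.1519, 0.2175]
ee_rot: [[0.713, -0.701, 0.001], [-0.701, -0.713, 0.002], [-0.001, -0.002, -1.0]]
contact_force: [0.4, -1.0, 0.9]
gripper_width: 0.0458
```

>>> {"fn": "send_rows", "kwargs": {
  "motion": [
    [[-7,35,0,8,80],[-14,70,0,16,80],[-21,105,0,24,80],[-28,140,0,32,80],[-34,165,0,40,80],[-37,185,0,45,80],[-37,189,0,45,80],[-37,189,0,45,80],[-37,189,0,45,80],[-37,189,0,45,80]]
  ]
}}

```text
time: 15.2
ee_pos: [0.5213, 0.3354, 0.2176]
ee_rot: [[1.0, -0.002, 0.0], [-0.002, -1.0, -0.0], [0.0, 0.0, -1.0]]
contact_force: [0.1, 0.0, -0.4]
gripper_width: 0.0728
```

```bash
python3 - <<'E'
from h import *
np.set_printoptions(precision=4,suppress=True)
s=arm.observe();print(s["ee_pos"],s["ee_rot"][:,0],s["gripper_width"],s["contact_force"])
for n in("top","scene"):
  arm.grab_frame(n)
  for t,r,a,b in(("overcap",.0235,0,.045),("sleeve",.03,0,.045),("nozzle",.014,.09,.11)): print(n,t,[(c,fit([(n,u)],r,a,b)[0],A) for c,u,A in masks(n,t)])
save("scene","s4.png")
E
```

```text
[0.5213 0.3354 0.2176] [ 1.     -0.0025  0.0003] 0.0727914064264553 [ 0.1241  0.0128 -0.4202]
top overcap [(0.86, array([0.3856, 0.1223]), 356.5)]
top sleeve [(0.44, array([0.6144, 0.3185]), 309.0)]
top nozzle [(0.54, array([ 0.5967, -0.0463]), 140.0)]
scene overcap [(0.7, array([0.3875, 0.1205]), 538.0)]
scene sleeve [(0.86, array([0.5219, 0.3364]), 743.0), (0.81, array([0.6014, 0.331 ]), 383.5)]
scene nozzle []
```

View pics/s4.png

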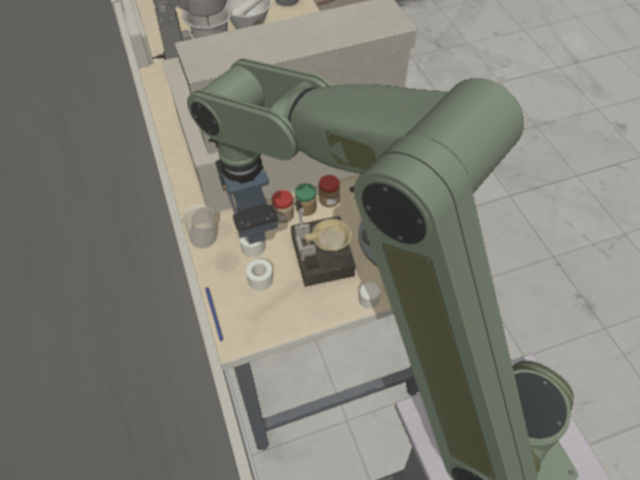

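Sleeve 1 hasn't moved from (0.521, 0.3365). Descending on it.

>>> {"fn": "send_rows", "kwargs": {
  "motion": [
    [[0,1,-40,0,80],[0,1,-80,0,80],[0,1,-110,0,80],[0,1,-135,0,80],[0,1,-155,0,80],[0,1,-170,0,80],[0,1,-180,0,80],[0,1,-188,0,80],[0,1,-188,0,80],[0,1,-188,0,80]]
  ]
}}

```text
time: 16.65
ee_pos: [0.5213, 0.3378, 0.03]
ee_rot: [[1.0, -0.0, 0.001], [-0.0, -1.0, 0.001], [0.001, -0.001, -1.0]]
contact_force: [1.1, -0.5, -0.4]
gripper_width: 0.0729
```

>>> {"fn": "send_rows", "kwargs": {
  "motion": [
    [[0,0,0,0,75],[0,0,0,0,70],[0,0,0,0,65],[0,0,0,0,60],[0,0,0,0,55],[0,0,0,0,50],[0,0,0,0,45],[0,0,0,0,45],[0,0,0,0,45],[0,0,0,0,45]]
  ]
}}

```text
time: 17.65
ee_pos: [0.5214, 0.3377, 0.0301]
ee_rot: [[1.0, -0.0, 0.001], [-0.0, -1.0, 0.001], [0.001, -0.001, -1.0]]
contact_force: [0.4, -0.1, 5.8]
gripper_width: 0.0595
```

>>> {"fn": "send_rows", "kwargs": {
  "motion": [
    [[0,0,10,0,45],[0,0,35,0,45],[0,0,75,0,45],[0,0,115,0,45],[0,0,155,0,45],[0,0,190,0,45],[0,-25,200,0,45],[-3,-60,200,0,45],[-6,-85,200,0,45],[-6,-85,200,0,45]]
  ]
}}

```text
time: 18.65
ee_pos: [0.5134, 0.2494, 0.2291]
ee_rot: [[1.0, -0.003, -0.003], [-0.003, -1.0, -0.002], [-0.003, 0.002, -1.0]]
contact_force: [0.6, 0.2, -3.1]
gripper_width: 0.0595
```

>>> {"fn": "send_rows", "kwargs": {
  "motion": [
    [[-1,-25,0,0,45],[-3,-65,0,0,45],[-5,-105,0,0,45],[-7,-145,0,0,45],[-9,-185,0,0,45],[-11,-225,0,0,45],[-13,-265,0,0,45],[-14,-290,0,0,45],[-14,-290,0,0,45],[-14,-290,0,0,45]]
  ]
}}

```text
time: 19.65
ee_pos: [0.5007, -0.0371, 0.2291]
ee_rot: [[1.0, -0.002, -0.001], [-0.002, -1.0, 0.001], [-0.001, -0.001, -1.0]]
contact_force: [-0.3, 0.1, -2.2]
gripper_width: 0.0601
```

```bash
python3 - <<'E'
from h import *
np.set_printoptions(precision=4,suppress=True)
s=arm.observe();p=s["ee_pos"];print(p,s["gripper_width"],s["contact_force"])
for n in("top","scene"):
  arm.grab_frame(n)
  print(n,[(c,fit([(n,u)],.03,p[2]-.03,p[2]+.015)[0],fit([(n,u)],.03,0,.045)[0],A) for c,u,A in masks(n,"sleeve")])
save("scene","s5.png",(330,80,490,290),2.8)
E
```

```text
[ 0.5007 -0.0371  0.2291] 0.0600904161326246 [-0.2994  0.1408 -2.2358]
top [(0.61, array([0.5712, 0.3036]), array([0.6157, 0.3259]), 560.0)]
scene [(0.76, array([0.4717, 0.3475]), array([0.6176, 0.3268]), 690.0), (0.73, array([ 0.494 , -0.0236]), array([ 0.6444, -0.1208]), 539.0)]
```

View pics/s5.png

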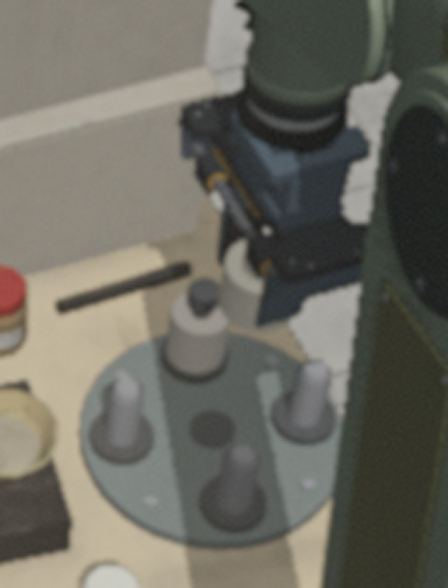

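>>> {"fn": "send_rows", "kwargs": {
  "motion": [
    [[0,-25,0,0,45],[0,-55,0,0,45],[0,-71,0,0,45],[0,-71,-15,0,45],[0,-71,-45,0,45],[0,-71,-75,0,45],[0,-71,-95,0,45],[0,-71,-103,0,45],[0,-71,-103,0,45],[0,-71,-103,0,45]]
  ]
}}

```text
time: 20.9
ee_pos: [0.5019, -0.1084, 0.1275]
ee_rot: [[1.0, 0.0, 0.002], [0.0, -1.0, -0.0], [0.002, 0.0, -1.0]]
contact_force: [0.5, -0.7, -1.9]
gripper_width: 0.0595
```

```bash
python3 - <<'E'
from h import *
s=arm.observe();print(s["ee_pos"],s["contact_force"])
save("top","t6.png",(330,195,450,325),5);a=cv2.imread('pics/t6.png');arm
save("scene","s6.png",(370,150,480,280),5);b=cv2.imread('pics/s6.png')
a=cv2.resize(a,(400,433));b=cv2.resize(b,(370,433));cv2.imwrite('pics/c6.png',np.hstack([a,b]))
E
```

```text
[ 0.50186869 -0.10836773  0.12745114] [ 0.51514418 -0.69548739 -1.86234042]
```

View pics/c6.png

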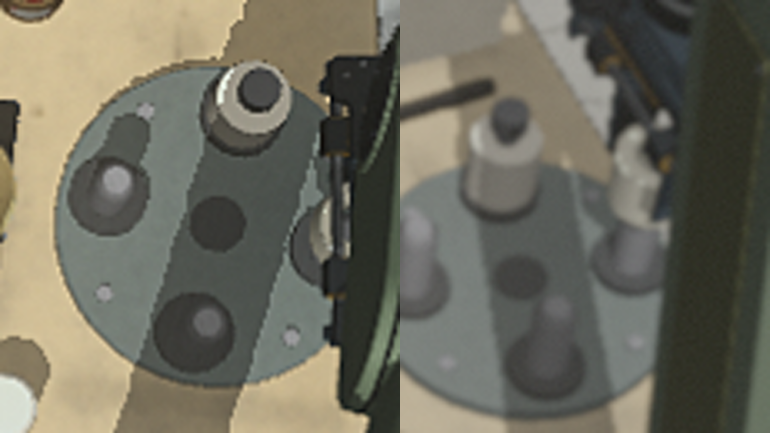

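The sleeve sits coaxially just above spindle 3. Lowering it in small steps.

>>> {"fn": "send_rows", "kwargs": {
  "motion": [
    [[-0.7,0.8,0,0,45],[-0.7,0.8,-3,0,45],[-0.7,0.8,-6,0,45],[-0.7,0.8,-9,0,45],[-0.7,0.8,-12,0,45],[-0.7,0.8,-15,0,45],[-0.7,0.8,-18,0,45],[-0.7,0.8,-20,0,45],[-0.7,0.8,-20,0,45],[-0.7,0.8,-20,0,45]]
  ]
}}

```text
time: 22.0
ee_pos: [0.5008, -0.1076, 0.1064]
ee_rot: [[1.0, -0.001, 0.001], [-0.001, -1.0, 0.0], [0.001, -0.0, -1.0]]
contact_force: [2.9, 1.5, -5.2]
gripper_width: 0.0596
```

>>> {"fn": "send_rows", "kwargs": {
  "motion": [
    [[0.4,0.2,-3,0,45],[0.4,0.2,-6,0,45],[0.4,0.2,-10,0,45],[0.4,0.2,-14,0,45],[0.4,0.2,-18,0,45],[0.4,0.2,-22,0,45],[0.4,0.2,-26,0,45],[0.4,0.2,-30,0,45],[0.4,0.2,-30,0,45],[0.4,0.2,-30,0,45]]
  ]
}}

```text
time: 23.0
ee_pos: [0.5008, -0.1074, 0.076]
ee_rot: [[1.0, -0.001, 0.0], [-0.001, -1.0, 0.0], [0.0, -0.0, -1.0]]
contact_force: [4.5, 1.6, -5.6]
gripper_width: 0.0599
```

>>> {"fn": "send_rows", "kwargs": {
  "motion": [
    [[0.6,0,-3,0,45],[0.6,0,-6,0,45],[0.6,0,-9,0,45],[0.6,0,-12,0,45],[0.6,0,-15,0,45],[0.6,0,-17,0,45],[0.6,0,-18.5,0,45],[0.6,0,-19.5,0,45],[0.6,0,-20.5,0,45],[0.6,0,-20.5,0,45]]
  ]
}}

```text
time: 24.0
ee_pos: [0.501, -0.1075, 0.0557]
ee_rot: [[1.0, -0.0, -0.001], [-0.0, -1.0, 0.0], [-0.001, -0.0, -1.0]]
contact_force: [0.8, -0.6, -2.7]
gripper_width: 0.0598
```

>>> {"fn": "send_rows", "kwargs": {
  "motion": [
    [[0,0,-0.5,0,45],[0,0,-0.8,0,45],[0,0,-1.1,0,45],[0,0,-1.4,0,45],[0,0,-1.7,0,45],[0,0,-1.7,0,45],[0,0,-1.7,0,45],[0,0,-1.7,0,45],[0,0,-1.7,0,45],[0,0,-1.7,0,45]]
  ]
}}

```text
time: 25.0
ee_pos: [0.501, -0.1075, 0.0551]
ee_rot: [[1.0, -0.0, 0.0], [-0.0, -1.0, -0.0], [0.0, 0.0, -1.0]]
contact_force: [-2.7, 0.7, 6.2]
gripper_width: 0.0596
```

Seated: Fz turned from -2.7 to +6.2 N at the expected height. Releasing and rising.

>>> {"fn": "send_rows", "kwargs": {
  "motion": [
    [[0,0,1,0,45],[0,0,1,0,55],[0,0,1,0,65],[0,0,1,0,75],[0,0,1,0,80],[0,0,1,0,80],[0,0,1,0,80],[0,0,20,0,80],[0,0,50,0,80],[0,0,90,0,80]]
  ]
}}

```text
time: 26.0
ee_pos: [0.5, -0.1072, 0.1439]
ee_rot: [[1.0, -0.0, -0.004], [-0.0, -1.0, 0.001], [-0.004, -0.001, -1.0]]
contact_force: [0.9, -0.8, 1.1]
gripper_width: 0.0729
```

>>> {"fn": "send_rows", "kwargs": {
  "motion": [
    [[0,0,40,0,80],[0,0,80,0,80],[9,36,90,0,80],[18,72,90,0,80],[27,110,90,0,80],[36,146,90,0,80],[45,182,90,0,80],[54,218,90,0,80],[57,235,90,0,80],[57,235,90,0,80]]
  ]
}}

```text
time: 27.0
ee_pos: [0.5583, 0.1293, 0.2339]
ee_rot: [[1.0, 0.003, -0.0], [0.003, -1.0, 0.0], [-0.0, -0.0, -1.0]]
contact_force: [-0.6, -0.3, 0.4]
gripper_width: 0.0729
```

```bash
python3 - <<'E'
from h import *
np.set_printoptions(precision=4,suppress=True)
s=arm.observe();p=s["ee_pos"];print(p,s["gripper_width"],s["contact_force"])
for n in("top","scene"):
  save(n,n+'7.png',(220,150,460,330),3.3)
  print(n,[(c,"bench",fit([(n,u)],.03,0,.045)[0],"home",fit([(n,u)],.03,.025,.07)[0],A) for c,u,A in masks(n,"sleeve")])
E
```

```text
[0.5583 0.1293 0.2339] 0.07288628185051702 [-0.6382 -0.2919  0.3912]
top [(0.98, 'bench', array([ 0.503 , -0.1139]), 'home', array([ 0.4994, -0.109 ]), 658.0), (0.66, 'bench', array([0.6154, 0.3263]), 'home', array([0.6098, 0.3235]), 623.5)]
scene [(0.82, 'bench', array([0.6172, 0.3263]), 'home', array([0.5989, 0.3289]), 669.5)]
```

View pics/top7.png

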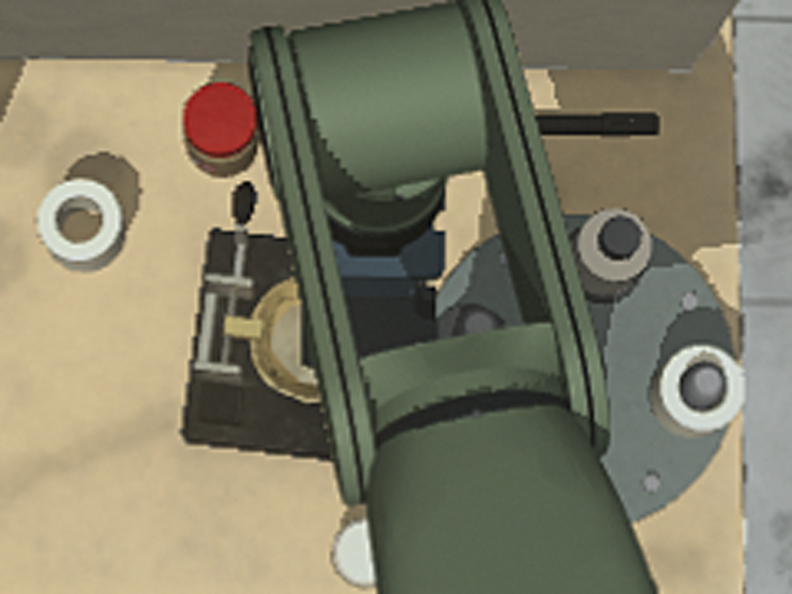

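Sleeve 1 is home, and sleeve 2 is still where it was.

>>> {"fn": "send_rows", "kwargs": {
  "motion": [
    [[10,35,0,0,80],[22,75,0,0,80],[34,115,0,0,80],[46,155,0,0,80],[55,185,0,0,80],[58.5,197,0,0,80],[58.5,197,-20,0,80],[58.5,197,-55,0,80],[58.5,197,-90,0,80],[58.5,197,-90,0,80]]
  ]
}}

```text
time: 28.2
ee_pos: [0.6138, 0.3211, 0.139]
ee_rot: [[1.0, -0.002, -0.01], [-0.002, -1.0, -0.006], [-0.01, 0.006, -1.0]]
contact_force: [-0.2, -0.3, -0.4]
gripper_width: 0.0729
```

```bash
python3 - <<'E'
from h import *
np.set_printoptions(precision=4,suppress=True)
s=arm.observe();p=s["ee_pos"];print(p,s["gripper_width"],s["contact_force"])
for n in("scene",):
  arm.grab_frame(n)
  print(n,[(c,fit([(n,u)],.03,0,.045)[0],A) for c,u,A in masks(n,"sleeve")])
E
```

```text
[0.6138 0.3211 0.139 ] 0.07287752522811483 [-0.2462 -0.2614 -0.43  ]
scene [(0.88, array([ 0.5156, -0.1207]), 570.5), (0.56, array([0.6156, 0.3277]), 655.0)]
```

>>> {"fn": "send_rows", "kwargs": {
  "motion": [
    [[0,0,0,0,80],[0,0,0,0,80],[0,0,0,0,80],[0,0,-10,0,80],[0,0,-20,0,80],[0,0,-30,0,80],[0,0,-40,0,80],[0,0,-50,0,80],[0,0,-50,0,80],[0,0,-50,0,80]]
  ]
}}

```text
time: 29.3
ee_pos: [0.6167, 0.3245, 0.0939]
ee_rot: [[1.0, -0.0, -0.0], [-0.0, -1.0, -0.0], [-0.0, 0.0, -1.0]]
contact_force: [0.9, 0.2, -0.3]
gripper_width: 0.0729
```

>>> {"fn": "send_rows", "kwargs": {
  "motion": [
    [[0,2,0,0,80],[0,2,-15,0,80],[0,2,-30,0,80],[0,2,-45,0,80],[0,2,-55,0,80],[0,2,-64,0,80],[0,2,-64,0,80],[0,2,-64,0,80],[0,2,-64,0,80],[0,2,-64,0,80]]
  ]
}}

```text
time: 30.3
ee_pos: [0.6172, 0.3268, 0.0311]
ee_rot: [[1.0, -0.0, 0.001], [-0.0, -1.0, 0.001], [0.001, -0.001, -1.0]]
contact_force: [0.3, 0.9, 0.6]
gripper_width: 0.0731
```

>>> {"fn": "send_rows", "kwargs": {
  "motion": [
    [[0,0,0,0,75],[0,0,0,0,70],[0,0,0,0,65],[0,0,0,0,60],[0,0,0,0,55],[0,0,0,0,50],[0,0,0,0,45],[0,0,0,0,45],[0,0,0,0,45],[0,0,0,0,45]]
  ]
}}

```text
time: 31.3
ee_pos: [0.6169, 0.3266, 0.0306]
ee_rot: [[1.0, -0.0, 0.001], [-0.0, -1.0, 0.0], [0.001, -0.0, -1.0]]
contact_force: [-0.0, -0.5, 2.6]
gripper_width: 0.0597
```

>>> {"fn": "send_rows", "kwargs": {
  "motion": [
    [[0,0,10,0,45],[0,0,35,0,45],[0,0,75,0,45],[0,0,115,0,45],[0,0,155,0,45],[0,0,190,0,45],[0,-15,200,0,45],[-13,-40,200,0,45],[-26,-65,200,0,45],[-26,-65,200,0,45]]
  ]
}}

```text
time: 32.3
ee_pos: [0.5882, 0.2572, 0.2288]
ee_rot: [[1.0, -0.003, -0.005], [-0.003, -1.0, -0.004], [-0.005, 0.004, -1.0]]
contact_force: [-0.5, 0.6, -1.3]
gripper_width: 0.0598
```

>>> {"fn": "send_rows", "kwargs": {
  "motion": [
    [[-10,-20,0,0,45],[-29,-53,0,0,45],[-48,-88,0,0,45],[-67,-123,0,0,45],[-86,-158,0,0,45],[-105,-193,0,0,45],[-124,-228,0,0,45],[-140,-255,0,0,45],[-150,-272,0,0,45],[-150,-272,0,0,45]]
  ]
}}

```text
time: 33.3
ee_pos: [0.4386, -0.0123, 0.2292]
ee_rot: [[1.0, -0.004, -0.003], [-0.004, -1.0, -0.001], [-0.003, 0.001, -1.0]]
contact_force: [-0.5, 0.4, -2.5]
gripper_width: 0.0598
```

Bringing the sleeve's underside down to about 97 mm.

>>> {"fn": "send_rows", "kwargs": {
  "motion": [
    [[1,0,0,0,45],[1,0,0,0,45],[1,0,-25,0,45],[1,0,-55,0,45],[1,0,-80,0,45],[1,0,-95,0,45],[1,0,-102,0,45],[1,0,-102,0,45],[1,0,-102,0,45],[1,0,-102,0,45]]
  ]
}}

```text
time: 34.3
ee_pos: [0.4426, -0.0103, 0.1292]
ee_rot: [[1.0, -0.0, 0.002], [-0.0, -1.0, -0.0], [0.002, 0.0, -1.0]]
contact_force: [1.2, -0.0, -1.8]
gripper_width: 0.0598
```

```bash
python3 - <<'E'
from h import *
s=arm.observe();print(s["ee_pos"],s["contact_force"])
save("top","t8.png",(330,195,450,325),5);a=cv2.imread('pics/t8.png')
save("scene","s8.png",(345,160,475,300),5);b=cv2.imread('pics/s8.png')
a=cv2.resize(a,(380,433));b=cv2.resize(b,(400,433));cv2.imwrite('pics/c8.png',np.hstack([a,b]))
E
```

```text
[ 0.44262357 -0.01031211  0.12916244] [ 1.18612177 -0.04123929 -1.8265197 ]
```

View pics/c8.png

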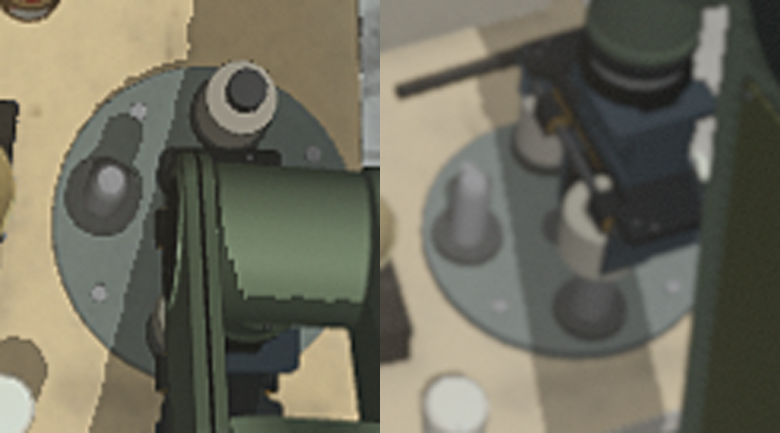

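>>> {"fn": "send_rows", "kwargs": {
  "motion": [
    [[-2.2,-2.8,0,0,45],[-2.2,-2.8,0,0,45],[-2.2,-2.8,0,0,45],[-2.2,-2.8,-3,0,45],[-2.2,-2.8,-6,0,45],[-2.2,-2.8,-9,0,45],[-2.2,-2.8,-12,0,45],[-2.2,-2.8,-15,0,45],[-2.2,-2.8,-15,0,45],[-2.2,-2.8,-15,0,45]]
  ]
}}

```text
time: 35.4
ee_pos: [0.4395, -0.0133, 0.1132]
ee_rot: [[1.0, -0.0, -0.0], [-0.0, -1.0, -0.0], [-0.0, 0.0, -1.0]]
contact_force: [-0.5, 0.3, -0.8]
gripper_width: 0.06
```

>>> {"fn": "send_rows", "kwargs": {
  "motion": [
    [[0.6,0,-2,0,45],[0.6,0,-4,0,45],[0.6,0,-6,0,45],[0.6,0,-8,0,45],[0.6,0,-11,0,45],[0.6,0,-14,0,45],[0.6,0,-17,0,45],[0.6,0,-20,0,45],[0.6,0,-20,0,45],[0.6,0,-20,0,45]]
  ]
}}

```text
time: 36.4
ee_pos: [0.4401, -0.0133, 0.0932]
ee_rot: [[1.0, -0.0, -0.0], [-0.0, -1.0, -0.0], [-0.0, 0.0, -1.0]]
contact_force: [-0.0, -0.2, -1.2]
gripper_width: 0.0599
```

Free of side force, with the underside at 62.6 mm. Continuing down.

>>> {"fn": "send_rows", "kwargs": {
  "motion": [
    [[0,0,-3,0,45],[0,0,-7,0,45],[0,0,-11,0,45],[0,0,-15,0,45],[0,0,-19,0,45],[0,0,-23,0,45],[0,0,-27,0,45],[0,0,-30,0,45],[0,0,-33,0,45],[0,0,-33,0,45]]
  ]
}}

```text
time: 37.4
ee_pos: [0.4401, -0.0133, 0.0599]
ee_rot: [[1.0, -0.0, -0.0], [-0.0, -1.0, 0.0], [-0.0, -0.0, -1.0]]
contact_force: [0.2, 0.3, -1.9]
gripper_width: 0.06
```

>>> {"fn": "send_rows", "kwargs": {
  "motion": [
    [[0,0,-1,0,45],[0,0,-2,0,45],[0,0,-3,0,45],[0,0,-3.6,0,45],[0,0,-4.2,0,45],[0,0,-4.8,0,45],[0,0,-5.4,0,45],[0,0,-5.4,0,45],[0,0,-5.4,0,45],[0,0,-5.4,0,45]]
  ]
}}

```text
time: 38.4
ee_pos: [0.4402, -0.0133, 0.0555]
ee_rot: [[1.0, -0.0, 0.0], [-0.0, -1.0, -0.0], [0.0, 0.0, -1.0]]
contact_force: [-1.7, 0.5, 5.8]
gripper_width: 0.0603
```

Seated, with Fz at +5.8 N. Releasing, then on to the overcap.

>>> {"fn": "send_rows", "kwargs": {
  "motion": [
    [[0,0,1,0,45],[0,0,1,0,55],[0,0,1,0,65],[0,0,1,0,75],[0,0,1,0,80],[0,0,1,0,80],[0,0,1,0,80],[0,0,20,0,80],[0,0,50,0,80],[0,0,90,0,80]]
  ]
}}

```text
time: 39.4
ee_pos: [0.4389, -0.0132, 0.1447]
ee_rot: [[1.0, -0.0, -0.004], [-0.0, -1.0, 0.0], [-0.004, -0.0, -1.0]]
contact_force: [1.0, -0.5, -0.5]
gripper_width: 0.0731
```

>>> {"fn": "send_rows", "kwargs": {
  "motion": [
    [[0,0,30,-8,80],[-5,20,30,-16,80],[-15,40,30,-24,80],[-25,60,30,-32,80],[-35,80,30,-40,80],[-45,100,30,-48,80],[-55,120,30,-54,80],[-55,132,30,-60,80],[-55,132,30,-60,80],[-55,132,30,-60,80]]
  ]
}}

```text
time: 40.4
ee_pos: [0.3851, 0.1186, 0.1749]
ee_rot: [[0.502, -0.865, 0.0], [-0.865, -0.502, -0.0], [0.0, 0.0, -1.0]]
contact_force: [0.2, 0.5, 0.1]
gripper_width: 0.0729
```

>>> {"fn": "send_rows", "kwargs": {
  "motion": [
    [[0,0,0,-8,80],[0,0,0,-16,80],[0,0,0,-24,80],[0,0,0,-30,80],[0,0,0,-30,80],[0,0,0,-30,80],[0,0,0,-30,80],[0,0,0,-30,80],[0,0,0,-30,80],[0,0,0,-30,80]]
  ]
}}

```text
time: 41.4
ee_pos: [0.3851, 0.1187, 0.1749]
ee_rot: [[0.0, -1.0, -0.0], [-1.0, -0.0, -0.0], [0.0, 0.0, -1.0]]
contact_force: [0.1, -0.7, -1.4]
gripper_width: 0.0727
```

```bash
python3 - <<'E'
from h import *
np.set_printoptions(precision=4,suppress=True)
s=arm.observe();p=s["ee_pos"];print(p,s["ee_rot"][:,0],s["gripper_width"],s["contact_force"])
for n in("top","scene"):
  save(n,n+'9.png',(200,140,480,340),2.8)
  print(n,[(c,"home",fit([(n,u)],.03,.025,.07)[0],A) for c,u,A in masks(n,"sleeve")])
  print(n,[(c,fit([(n,u)],.0235,0,.045)[0],A) for c,u,A in masks(n,"overcap")])
E
```

```text
[0.3851 0.1187 0.1749] [ 0.     -1.      0.0001] 0.0726690045793872 [ 0.0793 -0.6965 -1.351 ]
top [(0.82, 'home', array([ 0.4995, -0.1093]), 634.5), (0.69, 'home', array([ 0.4404, -0.0176]), 515.0), (0.67, 'home', array([0.6814, 0.2286]), 614.0)]
top []
scene [(0.92, 'home', array([ 0.435 , -0.0093]), 592.5), (0.91, 'home', array([ 0.501 , -0.1077]), 659.5)]
scene [(0.88, array([0.3884, 0.1204]), 509.0), (0.53, array([ 0.4972, -0.0328]), 5334.0)]
```

View pics/scene9.png

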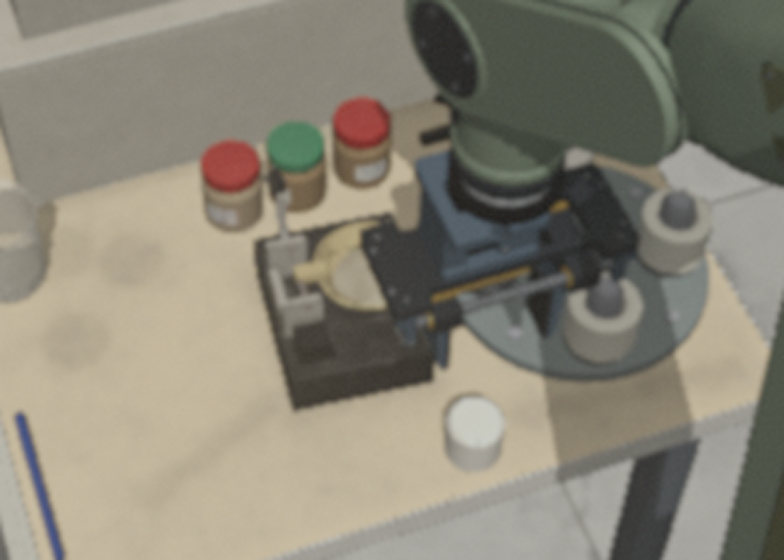

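Both sleeves are down and no other sleeve shows. Regrasping the overcap in the pose where I released it.

>>> {"fn": "send_rows", "kwargs": {
  "motion": [
    [[0,0.5,-25,0,80],[0,0.5,-50,0,80],[0,0.5,-75,0,80],[0,0.5,-95,0,80],[0,0.5,-115,0,80],[0,0.5,-130,0,80],[0,0.5,-140,0,80],[0,0.5,-147.5,0,80],[0,0.5,-147.5,0,80],[0,0.5,-147.5,0,80]]
  ]
}}

```text
time: 42.7
ee_pos: [0.3855, 0.1193, 0.0277]
ee_rot: [[-0.0, -1.0, 0.001], [-1.0, 0.0, 0.0], [-0.0, -0.001, -1.0]]
contact_force: [-0.2, 0.6, 0.3]
gripper_width: 0.0734
```

>>> {"fn": "send_rows", "kwargs": {
  "motion": [
    [[0,0,0,0,70],[0,0,0,0,60],[0,0,0,0,50],[0,0,0,0,40],[0,0,0,0,30],[0,0,0,0,30],[0,0,0,0,30],[0,0,0,0,30],[0,0,0,0,30],[0,0,0,0,30]]
  ]
}}

```text
time: 43.7
ee_pos: [0.3853, 0.1193, 0.0277]
ee_rot: [[-0.0, -1.0, 0.001], [-1.0, 0.0, 0.0], [-0.0, -0.001, -1.0]]
contact_force: [-0.6, -0.4, 5.3]
gripper_width: 0.0463
```

>>> {"fn": "send_rows", "kwargs": {
  "motion": [
    [[0,0,15,0,30],[0,0,40,0,30],[0,0,70,0,30],[0,0,100,0,30],[0,0,130,0,30],[0,0,160,0,30],[0,0,178,0,30],[0,0,178,0,30],[0,0,178,0,30],[0,0,178,0,30]]
  ]
}}

```text
time: 44.7
ee_pos: [0.3841, 0.1189, 0.2038]
ee_rot: [[-0.0, -1.0, -0.003], [-1.0, 0.0, -0.001], [0.001, 0.003, -1.0]]
contact_force: [0.1, 0.0, -0.4]
gripper_width: 0.0464
```

>>> {"fn": "send_rows", "kwargs": {
  "motion": [
    [[20,-15,0,0,30],[50,-38,0,0,30],[80,-62,0,0,30],[110,-86,0,0,30],[140,-110,0,0,30],[170,-133,0,0,30],[195,-152,0,0,30],[212,-165.5,0,0,30],[212,-165.5,0,0,30],[212,-165.5,0,0,30]]
  ]
}}

```text
time: 45.7
ee_pos: [0.5962, -0.0462, 0.2034]
ee_rot: [[-0.001, -1.0, -0.004], [-1.0, 0.001, 0.001], [-0.001, 0.004, -1.0]]
contact_force: [-0.5, 0.5, -1.5]
gripper_width: 0.0461
```

>>> {"fn": "send_rows", "kwargs": {
  "motion": [
    [[0,0,-15,0,30],[0,0,-30,0,30],[0,0,-42,0,30],[0,0,-50,0,30],[0,0,-54,0,30],[0,0,-54,0,30],[0,0,-54,0,30],[0,0,-54,0,30],[0,0,-54,0,30],[0,0,-54,0,30]]
  ]
}}

```text
time: 46.7
ee_pos: [0.5973, -0.0463, 0.1517]
ee_rot: [[-0.001, -1.0, 0.001], [-1.0, 0.001, -0.0], [0.0, -0.001, -1.0]]
contact_force: [-0.4, -0.3, -0.7]
gripper_width: 0.0463
```

```bash
python3 - <<'E'
from h import *
np.set_printoptions(precision=4,suppress=True)
s=arm.observe();p=s["ee_pos"];print(p,s["contact_force"])
save("top","t10.png",(375,185,440,250),6);a=cv2.imread('pics/t10.png')
save("scene","s10.png",(370,150,435,215),6);b=cv2.imread('pics/s10.png')
cv2.imwrite('pics/c10.png',np.hstack([a,b]))
E
```

```text
[ 0.5973 -0.0463  0.1517] [-0.3899 -0.2697 -0.7159]
```

View pics/c10.png

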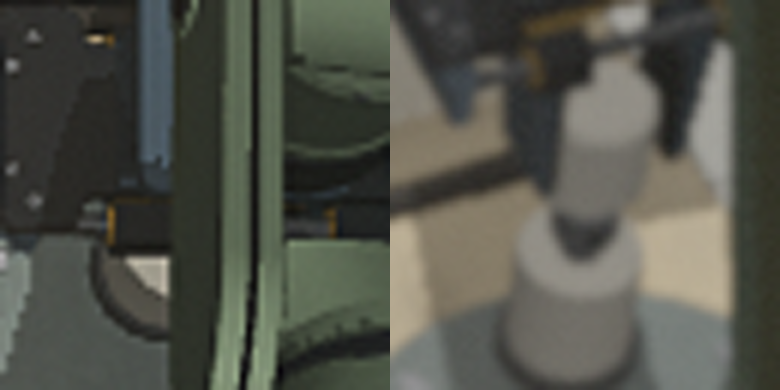

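The cap hangs over the nozzle cap, rim at about 124 mm, and lines up. Lowering it.

>>> {"fn": "send_rows", "kwargs": {
  "motion": [
    [[-1,-0.3,-5,0,30],[-1,-0.3,-10,0,30],[-1,-0.3,-16,0,30],[-1,-0.3,-22,0,30],[-1,-0.3,-28,0,30],[-1,-0.3,-34,0,30],[-1,-0.3,-38,0,30],[-1,-0.3,-41,0,30],[-1,-0.3,-43,0,30],[-1,-0.3,-43,0,30]]
  ]
}}

```text
time: 47.8
ee_pos: [0.596, -0.0466, 0.1082]
ee_rot: [[-0.0, -1.0, -0.0], [-1.0, 0.0, -0.0], [0.0, 0.0, -1.0]]
contact_force: [-0.9, -0.5, -1.0]
gripper_width: 0.0461
```

>>> {"fn": "send_rows", "kwargs": {
  "motion": [
    [[0,0,-0.4,0,30],[0,0,-0.8,0,30],[0,0,-1.2,0,30],[0,0,-1.6,0,30],[0,0,-2,0,30],[0,0,-2,0,30],[0,0,-2,0,30],[0,0,-2,0,30],[0,0,-2,0,30],[0,0,-2,0,30]]
  ]
}}

```text
time: 48.8
ee_pos: [0.5963, -0.0466, 0.1077]
ee_rot: [[-0.0, -1.0, 0.001], [-1.0, 0.0, -0.0], [0.0, -0.001, -1.0]]
contact_force: [-1.0, 1.4, 6.6]
gripper_width: 0.0463
```

It sits on the shoulder at the expected height. Releasing, rising and moving clear to check.

>>> {"fn": "send_rows", "kwargs": {
  "motion": [
    [[0,0,1,0,30],[0,0,1,0,45],[0,0,1,0,60],[0,0,1,0,75],[0,0,1,0,80],[0,0,1,0,80],[0,0,15,0,80],[0,0,45,0,80],[0,0,80,0,80],[0,0,115,0,80]]
  ]
}}

```text
time: 49.8
ee_pos: [0.5959, -0.0466, 0.2222]
ee_rot: [[-0.0, -1.0, -0.001], [-1.0, 0.0, 0.0], [-0.0, 0.001, -1.0]]
contact_force: [0.6, -0.5, 0.1]
gripper_width: 0.073
```

>>> {"fn": "send_rows", "kwargs": {
  "motion": [
    [[-10,25,20,0,80],[-20,65,40,0,80],[-30,105,40,0,80],[-40,145,40,0,80],[-50,185,40,0,80],[-60,225,40,0,80],[-70,265,40,0,80],[-80,300,40,0,80],[-80,310,40,0,80],[-80,310,40,0,80]]
  ]
}}

```text
time: 50.8
ee_pos: [0.516, 0.2645, 0.2611]
ee_rot: [[0.002, -1.0, 0.0], [-1.0, -0.002, -0.0], [0.0, -0.0, -1.0]]
contact_force: [0.4, -0.1, -0.5]
gripper_width: 0.0728
```

```bash
python3 - <<'E'
from h import *
np.set_printoptions(precision=4,suppress=True)
s=arm.observe();print(s["ee_pos"],s["contact_force"])
for n in("top","scene"):
  save(n,n+'11.png',(335,160,465,320) ,2.9)
  print(n,[(c,"home",fit([(n,u)],.03,.025,.07)[0],A) for c,u,A in masks(n,"sleeve")])
  print(n,[(c,fit([(n,u)],.0235,.08,.125)[0],A) for c,u,A in masks(n,"overcap")])
cv2.imwrite('pics/c11.png',np.hstack([cv2.imread('pics/top11.png'),cv2.imread('pics/scene11.png')]))
E
```

```text
[0.516  0.2645 0.2611] [ 0.3784 -0.1215 -0.5186]
top [(0.79, 'home', array([ 0.4999, -0.1085]), 600.0), (0.67, 'home', array([ 0.438 , -0.0125]), 645.0)]
top [(0.72, array([ 0.5976, -0.0437]), 420.0), (0.7, array([ 0.5026, -0.0155]), 7306.0)]
scene [(0.4, 'home', array([0.4384, 0.0156]), 84.5), (0.35, 'home', array([0.5057, 0.0357]), 2918.5)]
scene []
```

View pics/c11.png

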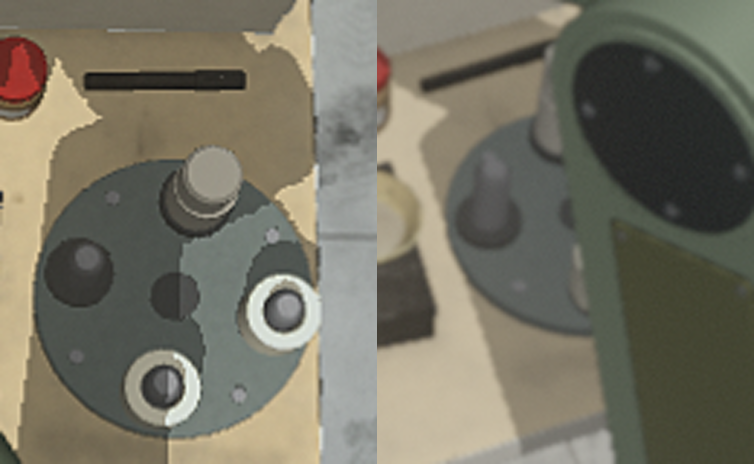

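The top view shows both sleeves down on their spindles. The overcap sits within about 1 px of its original place, and the arm is clear. Handing in.

```bash
python3 -c "
from bench import arm
print(arm.hand_in())"
```

```text
the job is handed in; nothing more can be done
None
```

I handed the job in at about 51 s of robot time, with every step carried out. The hand-in reports no verdict.

- **Overcap off and nozzle pressed:** I stood the overcap open side down on the bench and released it. I pressed the nozzle down to its stop, reading about 14 N. It came back up, and later pictures show it up.
- **Sleeves:** Only two of the three were present. One is on the spindle at -x and one on the spindle at +y, both held until seated. The wrist force turned from about -2 N to about +6 N at the height expected for home. No sleeve was knocked aside.
- **Overcap back on:** It met the shoulder at the height where I had first gripped it, within about 1 mm, and I released it there.

**Last checks:**
- **Sleeves in the final top view:** they fit to within about 2.5 mm of their spindle axes.
- **Overcap in the final top view:** the network's fit was about 3.5 mm off in y. The cap's top edge in the picture and the gripper pose suggest 1–2.5 mm; all are within the 6 mm allowed.
- **Scene camera:** the arm blocked it at the end, so it gave no usable confirmation. An earlier fit of the +y sleeve from it was about 6 mm off, which I put down to the arm partly hiding the sleeve.

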